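Load the angle-drilling jig

ROBOT

A 6-joint arm with a two-finger parallel gripper is mounted at the origin on the work surface; the furniture and walls round the work are solid. World frame = base frame: x ahead of the robot, y to its left, z up, the work surface at z = 0. Lengths are in mm, angles in rad, forces in N, time in s.
With the tool pointing down it reaches from about 400 to 925 mm from the base axis. Payload 12.5 kg.
Tool frame: the origin (TCP) lies between the finger pads; the fingertips stand 19 mm ahead of it and the grasp point (between the pads) is the TCP (env.nose_length is the distance from the TCP to the fingertips, in mm); z points along the fingers, y is the line along which they close (so a half turn about z gives the same grasp; the last joint's range is limited). The gripper opens to 95 mm and grips with 3 to 60 N. Pads are 20 mm wide; open, the fingers measure 119 mm over their backs; the gripper's body (75 mm by 180 mm) begins 59 mm behind the grasp point.
Start: joints at [-1.388, 0.491, 1.559, -0, 1.092, -0.106], TCP at [178.024, -599.126, 233.661] pointing down, gripper open.
Joint ranges: [-3.1, 3.1], [-0.84, 2.19], [0.05, 2.79], [-1.13, 4.28], [0.06, 2.93], [-2.69, 2.69]. Speed limits (rad/s): [2.22, 2.22, 2.79, 3.14, 3.14, 3.14].

INTERFACE

Orientations are given as [roll, pitch, yaw] about the fixed x, y, z axes, in that order (R = Rz(yaw) Ry(pitch) Rx(roll)).
In Python, from cell import env gives the robot as it stands. The module is installed in compiled form; this text tells all that it offers.
- The arm moves only by the tool drive_tool, never from a script. Its argument "rows" is a list that holds one entry, the list of rows, each a list of 7 numbers: the shift along the tool's x, y, z scaled (see below), then the turn, a rotation vector about the tool's x, y, z scaled (see below), then the opening, from 0 (shut) to 1 (fully open). In form: [[[tx, ty, tz, ax, ay, az, jaw], ...]]. A call has 1 to 5 rows; each row shifts and turns the commanded pose from where the row before left it, along the tool's axes as they then stand; what a row does not reach is not made up. The controller multiplies each number of a shift by 250 mm and each number of a turn by 180 degrees. A row lasts 1/8 s, in which the tool goes at most 62.5 mm and 10.7 degrees, less where a joint would pass 70% of its speed; a pose out of reach is approached as far as the arm can. A call with a number of a shift or a turn outside -1 to 1 is refused whole. A call with a gripper value outside its range is refused whole. The fingers move at their own pace and stop on an object; the grip force is fixed at half the most. Time passes only in rows, so rows that do not move let the fingers close. It gives the time, the measured TCP pose, the force, the opening and the grip force at its end, in the units of the state.
- env.state(): the state, without advancing time (a new reading comes with each control period).
- env.read_camera(name): name is "side" or "top" or "wrist"; returns a dict with "color" (420x560x3 uint8, blue, green, red), "camera_matrix" (3x3 intrinsics, pixels), "pose" (4x4, takes a point from camera to world coordinates). Camera axes: x right, y up, looking along -z (the intrinsics and any distortion apply to the point x, -y, -z); pixel columns grow to the right and rows downward; lengths in mm; the calibration is good to about 2 mm. The wrist camera is an equidistant fisheye: a pixel r from the principal point sees the ray r / f radians off the axis. A picture is of the moment at which its call begins. There is no depth.
- env.job_done(): hands the job in; it is judged then, once.
Trained networks look in a picture, given as the dict that the camera call returned (one of the last four; its "shot" number tells which), for a name from the list of things; names that differ only in an ending like _2 or _b are one class to them, and where a whole thing is asked for, a point or a joint stands for the part that bears it (a point fixed in the world has none). Each returns a list of dicts, best first, with "score" (0 to 1); they miss things now and then, are a little off and sometimes report something else, mostly with a low value. They report only what shows in the picture. A call takes as long as a camera call.
- env.search_frame(name, picture): "at" ([x, y, z] in mm, in the coordinates of the camera as it stood for that picture, good to about 4 mm: the middle of the surface that is visible of it).
- env.place_of(name, picture): "at" ([x, y, z] in mm, in the coordinates of the camera as it stood for that picture, good to about 4 mm: a listed point, or the origin of a listed thing).
The state is a dict: "t": time; "joints": joint angles; "qvel": joint speeds; "tau": joint torques, N m; "eef_pos": TCP position; "tcp_rot": TCP orientation; "ft_force": force on the tool from outside, world axes, zero at the start; "moment": the same for the moment, N m; "opening": opening from 0.0 (shut) to 1.0 (fully open); "grip_force": force on a finger pad.
Only numpy, scipy, OpenCV 4.12 (cv2) and the standard library are available. Lean on these libraries where they do the work, as an engineer would, in place of code of your own. Each camera call takes 0.05 s, during which the arm holds its last target. There are 200 camera calls.

TASK

Load the angle-drilling jig: pick up the flat steel blank with the cropped corner, lay it gently (do not drop it) flat in the jig's sloping nest, cropped corner at the short pin at the upper end and lower edge right down on the two stop pins, then swing the hinged leaf fully shut over it. Leave the plain flat bar where it lies.

Things in the scene. Friction and masses are not known exactly. Their poses are not given: they have to be found in the camera images.
- blank: the blank: flat bright steel plate 100 x 50 x 6 mm, 0.22 kg, lying flat on the bench. Origin: centre of the full 100 x 50 mm outline, on the underside; x along the length, y across, z up. The corner at +x +y is cropped at 45 degrees, 20 mm off each edge; the upper face has a scribed cross.
- cropped_corner (a point): middle of the blank's cropped edge, on its upper face: x = 40, y = 15, z = 6 mm in the blank's frame
- nest: sloping steel bed of the grey drilling jig, fixed on the bench. Its frame is tilted 30 degrees: x up the slope, away from the robot, y across, z square off the bed. Origin: on the bed's surface, 80 mm above the bench, where the blank's origin is when home, axes as the blank's. Bed x = -77 to +83 mm, 84 mm wide; only 38 mm wide within 24 mm of the origin, as finger room beside the blank
- stop_pins (a point): point midway between the feet of the two stop pins (8 mm thick, 11 mm high, at x = -54, y = +-16 mm in the nest's frame); the blank's lower short edge rests on them. It will not reliably slide down to them by itself. Below them, at x = -70, y = +-10 mm, two fork cheeks 17 mm high guide the leaf's stem.
- short_pin (a point): top of the short pin (7 mm thick, 5 mm high) at x = 46, y = 20 mm in the nest's frame, in the room left by the cropped corner; it lets the blank lie at most about 6 mm up the slope from home. Besides, four side pins (8 mm thick, 11 mm high, tapered tips, at x = +-37, y = +-31.5 mm) leave 2.5 mm free either side of the blank.
- leaf (a joint): hinge angle of the leaf (rad): 0 fully shut, parallel to the bed, underside 7.5 mm above it; 2.1 upright; 2.5 all the way back. It starts open at 2.3 to 2.5, leaning away from the robot, and stays there. Hinge with slight friction and damping: under 2 N at the knob moves it; once it leans well towards the robot (below about 1.6) it sinks shut by its weight (0.25 kg).
- leaf_knob (a point): centre of the round black knob, 25 mm across, on the 9 mm thick stem at the leaf's free end; 158 mm from the hinge axis. The leaf is a steel plate 8 mm thick, 44 mm wide, from 26 to 112 mm from the hinge axis; a drill bush stands up to 20 mm out of its outer face (the far face when open), 64 mm from the axis.
- leaf_hinge (a point): middle of the leaf's hinge axis, which lies along the nest's y, at x = 66, z = 11.5 mm in the nest's frame, at the upper end of the bed. To the right of the jig, between it and the blank, stands the fixed parts cabinet, 200 mm high, filling about x = 0.43 to 0.62, y = -0.19 to 0.11 m of the bench
- flat_bar: bystander: plain rectangular flat steel bar, 120 x 36 x 6 mm, no cropped corner. Origin: centre of its underside, x along its length.

How it is judged (in metres and radians):
On the way:
1. the blank lies flat in the nest within its pins, right way round, with the leaf still open (x of blank in the frame of nest between -0.003 and 0.005 m and y of blank in the frame of nest between -0.005 and 0.005 m and z of blank in the frame of nest between -0.003 and 0.003 m and angle between the z axis of blank and the z axis of nest, either way round below 0.06 rad and value of joint leaf above 1 rad and y of cropped_corner in the frame of nest above 0.005 m), for 0.2 s.
At the end, for the whole second after the job is handed in: The blank rests flat on the sloping bed (within 3 mm of its surface and 3 degrees of its slope), the right way round, within 5 mm of home across, and its lower edge within 4 mm of the two stop pins; the leaf is shut (below 0.04 rad); all is at rest (x of blank in the frame of nest between -0.003 and 0.004 m and y of blank in the frame of nest between -0.005 and 0.005 m and z of blank in the frame of nest between -0.003 and 0.003 m and angle between the z axis of blank and the z axis of nest, either way round below 0.05 rad and angle between the x axis of blank and the x axis of nest, either way round below 0.12 rad and value of joint leaf below 0.04 rad and velocity of joint leaf below 0.05 rad/s and linear speed of blank below 0.02 m/s and y of cropped_corner in the frame of nest above 0.005 m); the robot touches nothing.
It fails at once if the blank is dropped (falling faster than 0.7 m/s out of the fingers) (linear speed of blank above 0.7 m/s and contact force between the fingers and blank below 0.05 N).
It fails at once if the plain flat bar moved by more than 30 mm (distance of flat_bar from where it was at the start of the episode above 0.03 m).
It also fails if it takes over 72 s, if anything falls off the work surface, if the arm or the gripper's body presses on something with over 40 N, if the wrist force passes 120 N, or if a joint passes its speed limit or range.

## Working session

There is one attempt and no reset: what is moved stays moved. The work goes in short steps, Python scripts to look and compute and a tool call to move; the robot and the scene stay as the last step left them, time stands still between calls to the robot, and variables do not carry over. Pictures are saved under pics/ and viewed, at most 10 in all, crops included, and the job is handed in when it is done.

Besides the shell and the picture viewer there is one more tool, called after "Request:" as name(argument=value, ...) on one line, values as JSON. drive_tool: Moves the arm, as the interface text tells. Its arguments: {"type":"object","properties":{"rows":{"type":"array","items":{"type":"array","items":{"type":"array","items":{"type":"number","minimum":-1,"maximum":1}}}}},"required":["rows"]}

```bash
mkdir -p pics
cat > h.py <<'E'
import numpy as np, cv2
from scipy.spatial.transform import Rotation as R
from cell import env
def w(pic,p):
    return (pic["pose"]@np.r_[p,1])[:3]
def look(cam,names,kind="place_of"):
    pic=env.read_camera(cam)
    for n in names:
        try: rs=getattr(env,kind)(n,pic)
        except Exception as e: print(n,e); continue
        for r in rs[:3]: print(cam,n,round(r["score"],2),w(pic,r["at"]).round(1))
    return pic
E
python3 - <<'E'
from h import *
s=env.state();print(s)
for c in ["side","top","wrist"]:
    p=look(c,["blank","cropped_corner","nest","stop_pins","short_pin","leaf_knob","leaf_hinge","flat_bar"])
    cv2.imwrite(f"pics/{c}0.png",p["color"]); print(p["pose"].round(2).tolist(),p["camera_matrix"].tolist(),[k for k in p])
a,b=[cv2.imread(f"pics/{c}0.png") for c in("side","top")]
cv2.imwrite("pics/st0.png",cv2.resize(np.vstack([a,b]),(560,840))[:,:])
E
```

```text
{'t': 0.0, 'joints': array([-1.38762026e+00,  4.91534663e-01,  1.55948556e+00,  5.10032775e-06,
        1.09169491e+00, -1.05574366e-01]), 'qvel': array([-8.95909289e-04, -1.39730783e-03, -8.54127256e-04, -6.80024047e-05,
        3.53077102e-04, -2.18852337e-03]), 'tau': array([ 9.59865101e-04, -6.12643433e+01, -2.58177763e+01,  6.92922994e-02,
        4.82746842e-02, -1.13828701e-04]), 'eef_pos': array([ 177.96596672, -598.87688127,  233.06476932]), 'tcp_rot': array([-3.14047690e+00, -1.22783199e-04,  2.88748014e-01]), 'ft_force': array([ 0.57679028, -0.44081509,  1.42883256]), 'moment': array([ 0.01238788, -0.00169374,  0.01224695]), 'grip_force': 0.0, 'opening': 0.9994660302668174}
side nest 0.65 [496.8 233.8  82.4]
side stop_pins 0.91 [451.7 213.8  51.9]
side short_pin 0.85 [521.8 267.4 109.5]
side leaf_knob 0.6 [596.2 278.6 266.5]
side leaf_hinge 0.65 [539.6 257.6 127.8]
side flat_bar 0.74 [ 394.3 -336.3    1.4]
[[-0.95, 0.15, -0.27, 146.45], [-0.31, -0.49, 0.81, 912.49], [-0.01, 0.86, 0.52, 716.79], [0.0, 0.0, 0.0, 1.0]] [[512.1297167736325, 0.0, 278.7799212526444], [0.0, 512.1
[... 239 characters left out ...]
 216.   58. ]
top short_pin 0.75 [528.8 266.4 111.2]
top leaf_knob 0.59 [603.1 282.8 270. ]
top leaf_hinge 0.63 [539.9 255.3 122.7]
top flat_bar 0.87 [ 387.5 -337.8    1. ]
[[-0.01, 1.0, -0.02, 443.76], [-1.0, -0.01, -0.01, -38.74], [-0.01, 0.02, 1.0, 974.16], [0.0, 0.0, 0.0, 1.0]] [[398.10303737603516, 0.0, 283.5876330781611], [0.0, 398.10303737603516, 209.04856529157502], [0.0, 0.0, 1.0]] ['color', 'camera_matrix', 'pose', 'shot']
[[0.28, 0.92, 0.28, 257.21], [-0.96, 0.27, 0.08, -576.38], [0.0, -0.29, 0.96, 385.08], [0.0, 0.0, 0.0, 1.0]] [[325.19226210127806, 0.0, 276.08564064161345], [0.0, 325.19226210127806, 210.21851308010127], [0.0, 0.0, 1.0]] ['color', 'camera_matrix', 'pose', 'shot']
```

View pics/top0.png

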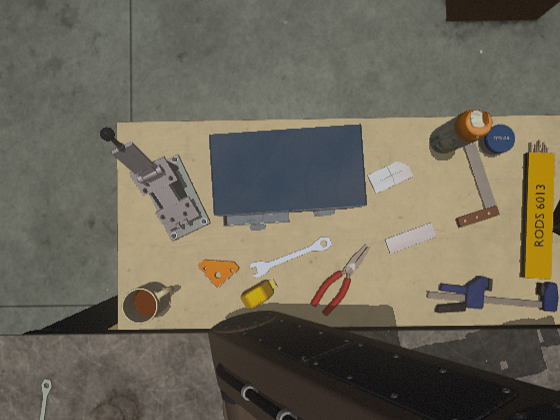

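View pics/side0.png

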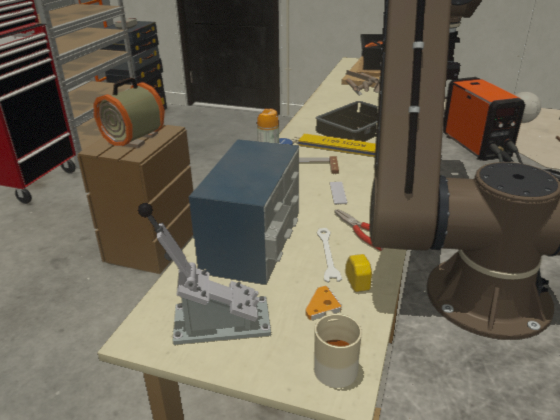

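Top view: the blank is at about (390,177) with its crop at upper right (~410,167); the bar is at (411,238), the cabinet in the middle, and the jig at (165,190) with its leaf open and knob at (107,134). The side view agrees. Next I'll fit the blank outline and the nest yaw.

```bash
cat >> h.py <<'E'
def ray(pic,uv,z):
    """pixel -> world at height z (pinhole; fisheye if wrist)"""
    K=pic["camera_matrix"]; x=(uv[0]-K[0,2])/K[0,0]; y=(uv[1]-K[1,2])/K[1,1]
    if pic.get("fish"):
        r=np.hypot(x,y)+1e-9; d=np.array([x/r*np.sin(r),-y/r*np.sin(r),-np.cos(r)])
    else: d=np.array([x,-y,-1.])
    T=pic["pose"]; d=T[:3,:3]@d; o=T[:3,3]; return o+d*(z-o[2])/d[2]
def proj(pic,P):
    K=pic["camera_matrix"];T=pic["pose"]; c=(np.atleast_2d(P)-T[:3,3])@T[:3,:3]
    x,y,z=c[:,0],-c[:,1],-c[:,2]
    if pic.get("fish"):
        h=np.hypot(x,y)+1e-9; th=np.arctan2(h,z); x,y=x/h*th,y/h*th
    else: x,y=x/z,y/z
    return np.c_[K[0,0]*x+K[0,2],K[1,1]*y+K[1,2]]
def fitblank(pic,guess,thr):
    from scipy.optimize import minimize
    g=pic["color"].min(2); c0=proj(pic,np.r_[guess[:2],6])[0]
    n,l,st,cen=cv2.connectedComponentsWithStats(cv2.morphologyEx((g>thr).astype(np.uint8),cv2.MORPH_CLOSE,np.ones((5,5))))
    ok=[i for i in range(1,n) if st[i,4]>100]; i=min(ok,key=lambda i:np.hypot(*(cen[i]-c0)))
    m=(l==i); yy,xx=np.nonzero(m); print("blob",st[i],cen[i])
    cs=max(cv2.findContours(m.astype(np.uint8),0,1)[0],key=len)[:,0,:].astype(float)
    W=np.array([ray(pic,p,6)[:2] for p in cs])
    poly=np.array([[-50,-25],[50,-25],[50,5],[30,25],[-50,25]],np.float32)
    def cost(q,s=False):
        c,sn=np.cos(q[2]),np.sin(q[2]); L=(W-q[:2])@np.array([[c,-sn],[sn,c]])
        d=np.array([cv2.pointPolygonTest(poly,(float(a),float(b)),True) for a,b in L]); return np.minimum(abs(d-q[3]),6).sum()/len(d)
    best=min((minimize(cost,[*guess[:2],guess[2]+k,0.],method="Nelder-Mead",options=dict(initial_simplex=np.array([[*guess[:2],guess[2]+k,0.]]*5)+np.vstack([np.zeros(4),np.diag([8,8,.2,1])]),maxiter=400)) for k in(0,np.pi)),key=lambda r:r.fun)
    print("blank fit",best.x.round(3),"cost mm",round(best.fun,2)); return best.x
E
python3 - <<'E'
from h import *
from scipy.optimize import least_squares
p=env.read_camera("top"); fitblank(p,[543,-290,-1.2],190)
obs=[]
N={"nest":[0,0,0],"stop_pins":[-54,0,0],"short_pin":[46,20,5],"leaf_hinge":[66,0,11.5]}
for c in("side","top"):
  for k in range(2):
    p=env.read_camera(c)
    for n in N:
        r=env.place_of(n,p)
        if r and r[0]["score"]>.4: obs.append((n,w(p,r[0]["at"])))
Ry=R.from_euler("y",-30,degrees=True)
def f(q): return np.concatenate([ (R.from_euler("z",q[2])*Ry).apply(N[n])+[q[0],q[1],80+q[3]]-o for n,o in obs])
s=least_squares(f,[498,235,.45,0],loss="soft_l1",f_scale=4); print(s.x,np.abs(s.fun).reshape(-1,3).mean(0))
E
```

```text
Traceback (most recent call last):
  File "h.py", line 31, in fitblank
    ok=[i for i in range(1,n) if st[i,4]>100]; i=min(ok,key=lambda i:np.hypot(*(cen[i]-c0)))
                                                 ~~~^^^^^^^^^^^^^^^^^^^^^^^^^^^^^^^^^^^^^^^^
ValueError: min() iterable argument is empty
```

Run:
```python
from h import *
from scipy.optimize import least_squares
p=env.read_camera("top"); g=p["color"]; print(g[177,380:420:4].tolist(), g[177,425].tolist())
obs=[]
N={"nest":[0,0,0],"stop_pins":[-54,0,0],"short_pin":[46,20,5],"leaf_hinge":[66,0,11.5]}
for c in("side","top"):
  for k in range(2):
    p=env.read_camera(c)
    for n in N:
        r=env.place_of(n,p)
        if r and r[0]["score"]>.4: obs.append((n,w(p,r[0]["at"])))
Ry=R.from_euler("y",-30,degrees=True)
def f(q): return np.concatenate([ (R.from_euler("z",q[2])*Ry).apply(N[n])+[q[0],q[1],80+q[3]]-o for n,o in obs])
s=least_squares(f,[498,235,.45,0],loss="soft_l1",f_scale=4); print(s.x,np.abs(s.fun).reshape(-1,3).mean(0))
p=env.read_camera("top")
m=p["color"].min(2)
for t in(150,165,175,180):
  try: print(t); fitblank(p,[543,-290,-1.2],t)
  except Exception as e: print(e)
```

```text
[[191, 193, 190], [192, 193, 190], [156, 157, 160], [156, 158, 160], [184, 185, 187], [185, 187, 189], [183, 185, 189], [178, 178, 189], [129, 149, 161], [130, 161, 178]] [127, 158, 175]
[4.96092768e+02 2.34028997e+02 4.18139171e-01 1.74776366e+00] [1.80719969 1.97299452 1.23824599]
150
blob [368 161  45  33 819] [389.55189255 175.87912088]
blank fit [ 545.002 -290.653   -1.148    0.922] cost mm 0.65
165
blob [368 161  45  32 773] [389.49547219 175.95601552]
blank fit [ 544.828 -290.527   -1.145    1.914] cost mm 0.72
175
blob [368 162  45  31 741] [389.49932524 175.89878543]
blank fit [ 544.97  -290.243   -1.143    2.561] cost mm 0.64
180
blob [368 162  45  31 694] [388.53170029 176.10662824]
blank fit [ 544.958 -289.712   -1.138    3.03 ] cost mm 1.3
```

Request:
drive_tool(rows=[[[0,0,0,0,0,0.057,1],[0,0,0,0,0,0.057,1],[0,0,0,0,0,0.057,1],[0,0,0,0,0,0.057,1]]])

```text
t: 3.0
eef_pos: [178.0, -599.1, 233.6]
tcp_rot: [3.142, -0.0, -0.433]
ft_force: [-0.6, -0.1, 0.0]
opening: 0.999
grip_force: 0.0
```

Request:
drive_tool(rows=[[[0,0,0,0,0,0.057,1],[0,0,0,0,0,0.057,1],[0,0,0,0,0,0.057,1],[0,0,0,0,0,0.057,1]]])

```text
t: 3.5
eef_pos: [178.0, -599.1, 233.6]
tcp_rot: [3.142, -0.0, -1.15]
ft_force: [0.4, 0.1, -0.5]
opening: 0.998
grip_force: 0.0
```

Request:
drive_tool(rows=[[[-0.065,-0.231,0.041,0,0,0,1],[-0.065,-0.231,0.041,0,0,0,1],[-0.065,-0.231,0.041,0,0,0,1],[-0.065,-0.231,0.041,0,0,0,1]]])

```text
t: 4.0
eef_pos: [362.6, -443.1, 192.5]
tcp_rot: [-3.141, -0.001, -1.144]
ft_force: [-0.7, 0.1, 0.3]
opening: 1.001
grip_force: 0.0
```

Request:
drive_tool(rows=[[[-0.065,-0.231,0.041,0,0,0,1],[-0.065,-0.231,0.041,0,0,0,1],[-0.065,-0.231,0.041,0,0,0,1],[-0.065,-0.231,0.041,0,0,0,1],[0,0,0,0,0,0,1]]])

```text
t: 4.62
eef_pos: [546.9, -286.5, 150.7]
tcp_rot: [3.141, 0.001, -1.139]
ft_force: [-1.7, 0.3, -0.4]
opening: 1.002
grip_force: 0.0
```

```bash
cat >> h.py <<'E'
def wrist():
    p=env.read_camera("wrist"); p["fish"]=1; return p
def delta(pos,rot=None):
    """units to the target from the measured pose, tool axes; rot: Rotation"""
    s=env.state(); A=R.from_euler("xyz",s["tcp_rot"])
    print("pos",s["eef_pos"].round(1),"rot",s["tcp_rot"].round(3),"F",s["ft_force"].round(1),"open",round(s["opening"],3),"grip",round(s["grip_force"],1),"t",round(s["t"],2))
    print("shift",(A.inv().apply(np.array(pos)-s["eef_pos"])/250).round(4),"turn",((A.inv()*rot).as_rotvec()/np.pi).round(4) if rot is not None else "")
E
python3 - <<'E'
from h import *
delta([545,-290.5,150],R.from_euler("xyz",[np.pi,0,-1.145]))
p=wrist(); cv2.imwrite("pics/w1.png",p["color"]); print(env.state()["joints"].round(2))
for n in("blank","cropped_corner"):
    for r in env.place_of(n,p)[:2]: print(n,r["score"],w(p,r["at"]))
for t in(130,160,175):
  try: fitblank(p,[545,-290.5,-1.145],t)
  except Exception as e: print(e)
print(proj(p,[545,-290.5,6]))
E
```

```text
pos [ 546.9 -286.5  150.7] rot [ 3.141e+00  1.000e-03 -1.139e+00] F [-1.7  0.3 -0.4] open 1.002 grip 0.0 t 4.62
shift [0.0114 0.0134 0.0028] turn [0.0001 0.0003 0.0019]
[-0.59  0.57  1.66 -0.    0.91  2.12]
blank 0.88 [ 542.2937485  -292.33247843    0.92218616]
cropped_corner 0.85 [ 574.54775471 -317.49147243    8.45903588]
blob [307 244  51  32 376] [331.95212766 259.28457447]
blank fit [ 545.    -290.5     -1.145    0.   ] cost mm 6.0
blob [ 252  146   62   36 1653] [282.72413793 164.21113128]
blank fit [ 5.44393e+02 -2.91332e+02 -1.17300e+00 -3.39000e-01] cost mm 2.24
blob [ 253  147   56   35 1555] [282.1807074  164.21672026]
blank fit [ 5.44546e+02 -2.91426e+02 -1.15200e+00  2.49000e-01] cost mm 2.08
[[278.5014972 200.1584057]]
```

View pics/w1.png

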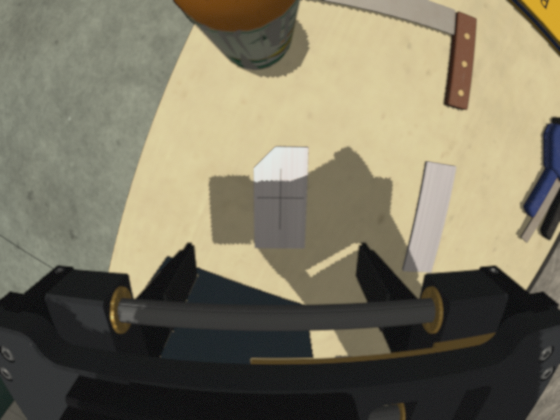

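The wrist view shows the blank half in shadow: its cross is at (281,197), corners at about (255,248), (304,247) and (308,147), and the crop at upper left. The fingers sit to either side, below it.

Run:
```python
from h import *
p=wrist()
P={n:ray(p,uv,6)[:2] for n,uv in dict(cross=(281,197.5),bl=(255,248),br=(304,247.5),tr=(308,147),e1=(275,147),e2=(254,164)).items()}
for n in P: print(n,P[n].round(1))
print(np.hypot(*(P["br"]-P["bl"])),np.hypot(*(P["tr"]-P["br"])),np.arctan2(*(P["tr"]-P["br"])[::-1]),(P["bl"]+P["tr"])/2)
delta([545,-290.5,20.5],R.from_euler("xyz",[np.pi,0,-1.145]))
print(proj(p,[545,-290.5,6]))
```

```text
cross [ 541.3 -297.1]
bl [ 543.2 -239.1]
br [ 498.9 -259.8]
tr [ 538.7 -350.9]
e1 [ 566.2 -338.2]
e2 [ 577.3 -315.9]
48.8735957554907 99.45916441373004 -1.1585749252165092 [ 540.97141063 -295.02008098]
pos [ 544.1 -290.3  151.9] rot [ 3.142 -0.    -1.145] F [-0.1 -0.9  0.1] open 0.999 grip 0.0 t 4.83
shift [ 0.0022 -0.0031  0.5254] turn [ 0.     -0.0001  0.0001]
[[274.57159368 202.03236238]]
```

Run:
```python
from h import *
p=wrist(); c=cv2.resize(p["color"][130:270,220:340],None,fx=4,fy=4,interpolation=cv2.INTER_CUBIC)
u=proj(p,[545,-290.5,6])[0]; print(u,env.state()["eef_pos"])
o=np.array([545,-290.5,6]);Rz=R.from_euler("z",-1.145)
q=proj(p,o+Rz.apply(np.array([[-50,-25,0],[50,-25,0],[50,5,0],[30,25,0],[-50,25,0]])))
cv2.polylines(c,[np.int32((q-[220,130]+.5)*4)],1,(0,0,255),1)
cv2.imwrite("pics/w2.png",c)
```

```text
[274.16408407 202.32277591] [ 543.95530362 -290.51874682  151.97577212]
```

View pics/w2.png

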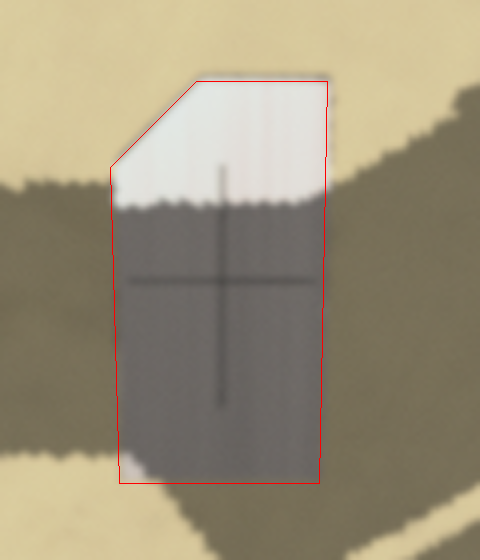

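The outline fits to about 1 mm. I'll descend and grip.

Request:
drive_tool(rows=[[[0.004,-0.003,0.17,0,0,0,1],[0,0,0.17,0,0,0,1],[0,0,0.13,0,0,0,1],[0,0,0.05,0,0,0,1],[0,0,0,0,0,0,1]]])

```text
t: 5.5
eef_pos: [545.4, -290.7, 21.7]
tcp_rot: [3.141, 0.0, -1.145]
ft_force: [-0.5, -0.1, 0.4]
opening: 0.998
grip_force: 0.0
```

Run:
```python
from h import *
delta([545.2,-291,20.5],R.from_euler("xyz",[np.pi,0,-1.145]))
```

```text
pos [ 545.4 -290.7   21.7] rot [ 3.141  0.    -1.145] F [-0.5 -0.1  0.4] open 0.998 grip 0.0 t 5.5
shift [0.0006 0.0014 0.0049] turn [0.0001 0.0001 0.0001]
```

Request:
drive_tool(rows=[[[0,0,0.003,0,0,0,0.4],[0,0,0,0,0,0,0.2],[0,0,0,0,0,0,0.2],[0,0,0,0,0,0,0.2],[0,0,0,0,0,0,0.2]]])

```text
t: 6.12
eef_pos: [545.8, -290.0, 21.0]
tcp_rot: [3.142, -0.0, -1.144]
ft_force: [-0.7, -0.7, 0.9]
opening: 0.534
grip_force: 0.7
```

Request:
drive_tool(rows=[[[0,0,0,0,0,0,0.2],[0,0,0,0,0,0,0.2],[0,0,0,0,0,0,0.2],[0,0,-0.02,0,0,0,0.2],[0,0,-0.1,0,0,0,0.2]]])

```text
t: 6.75
eef_pos: [545.0, -289.6, 49.9]
tcp_rot: [3.14, 0.003, -1.144]
ft_force: [0.6, 1.2, -2.6]
opening: 0.52
grip_force: 30.0
```

Request:
drive_tool(rows=[[[0,0,-0.24,0,0,0,0.2],[0,0,-0.24,0,0,0,0.2],[0,0,-0.24,0,0,0,0.2],[0,0,-0.24,0,0,0,0.2],[0,0,0,0,0,0,0.2]]])

```text
t: 7.38
eef_pos: [546.7, -290.5, 295.7]
tcp_rot: [-3.137, -0.007, -1.144]
ft_force: [0.1, 1.0, -4.6]
opening: 0.522
grip_force: 30.0
```

```bash
cat >> h.py <<'E'
def nestR(y): return R.from_euler("z",y)*R.from_euler("y",-30,degrees=True)
def overlay(pic,q,sc,box):
    o=np.array([q[0],q[1],80.]);Rn=nestR(q[2])
    x0,y0,x1,y1=box; c=cv2.resize(pic["color"][y0:y1,x0:x1],None,fx=sc,fy=sc,interpolation=cv2.INTER_CUBIC)
    def pl(P,col,closed=True):
        u=proj(pic,o+Rn.apply(np.array(P,float))); cv2.polylines(c,[np.int32((u-[x0,y0]+.5)*sc)],closed,col,1)
    B=[[-77,-42],[-24,-42],[-24,-19],[24,-19],[24,-42],[83,-42],[83,42],[24,42],[24,19],[-24,19],[-24,42],[-77,42]]
    pl([[*b,0] for b in B],(0,0,255))
    t=np.linspace(0,2*np.pi,16)[:-1]
    for x,y,r,h in[(-54,16,4,11),(-54,-16,4,11),(46,20,3.5,5)]+[(sx*37,sy*31.5,4,11) for sx in(1,-1) for sy in(1,-1)]:
        pl([[x+r*np.cos(a),y+r*np.sin(a),0] for a in t],(0,200,0)); pl([[x,y,0],[x,y,h]],(255,0,0),False)
    return c
E
python3 - <<'E'
from h import *
q=[496.1,234,.418]
p=env.read_camera("top"); u=proj(p,[q[0],q[1],80])[0].astype(int); a=overlay(p,q,6,(u[0]-50,u[1]-48,u[0]+50,u[1]+52))
p=env.read_camera("side"); u=proj(p,[q[0],q[1],80])[0].astype(int); b=overlay(p,q,6,(u[0]-50,u[1]-45,u[0]+50,u[1]+45))
cv2.imwrite("pics/n1.png",a[:600,:600]);cv2.imwrite("pics/n2.png",b)
E
```

```text
(no output)
```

View pics/n1.png

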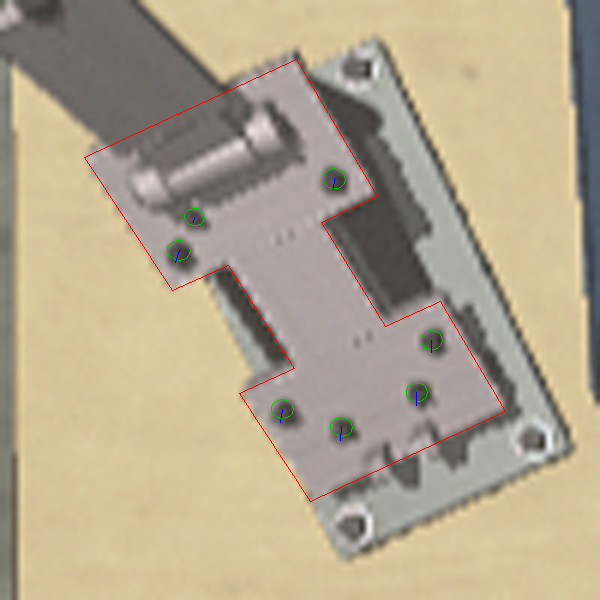

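View pics/n2.png

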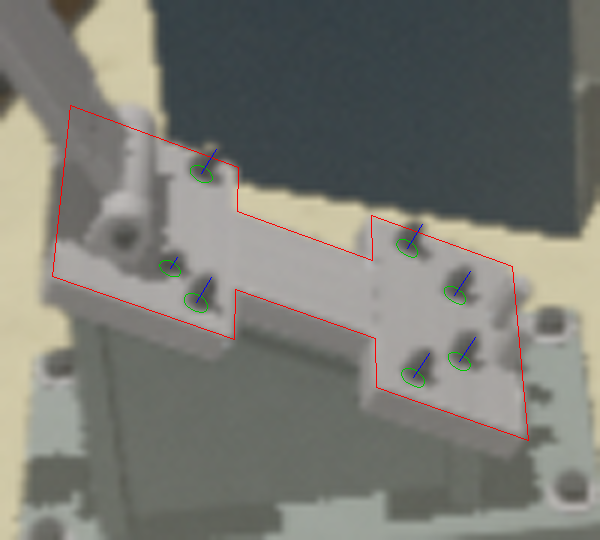

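The model overlay matches the bed edges and pins in both views to about 1 mm (notch corners at (228,265) and (322,222) in the top view). Next I'll carry the blank over.

Request:
drive_tool(rows=[[[0,0,0,0,0,-0.055,0.2],[0,0,0,0,0,-0.055,0.2],[0,0,0,0,0,-0.055,0.2],[0,0,0,0,0,-0.055,0.2],[0,0,0,0,0,-0.055,0.2]]])

```text
t: 8.1
eef_pos: [545.2, -289.7, 288.2]
tcp_rot: [-3.14, 0.004, -0.274]
ft_force: [-1.5, 0.1, -2.5]
opening: 0.518
grip_force: 30.0
```

Request:
drive_tool(rows=[[[0,0,0,0,0,-0.055,0.2],[0,0,0,0,0,-0.055,0.2],[0,0,0,0,0,-0.055,0.2],[0,0,0,0,0,-0.055,0.2],[0,0,0,0,0,0,0.2]]])

```text
t: 8.72
eef_pos: [545.3, -289.7, 288.7]
tcp_rot: [-3.139, 0.002, 0.41]
ft_force: [-0.7, 0.6, -2.8]
opening: 0.52
grip_force: 30.0
```

Request:
drive_tool(rows=[[[0.054,-0.22,0,0,0,0,0.2],[0.054,-0.22,0,0,0,0,0.2],[0.054,-0.22,0,0,0,0,0.2],[0.054,-0.22,0,0,0,0,0.2],[0.054,-0.22,0,0,0,0,0.2]]])

```text
t: 9.35
eef_pos: [496.8, -9.3, 289.9]
tcp_rot: [-3.141, 0.001, 0.406]
ft_force: [1.5, 0.6, -3.3]
opening: 0.521
grip_force: 30.0
```

Request:
drive_tool(rows=[[[0.054,-0.22,0,0,0,0,0.2],[0.054,-0.22,0,0,0,0,0.2],[0.054,-0.22,0,0,0,0,0.2],[0.054,-0.22,0,0,0,0,0.2],[0,0,0,0,0,0,0.2]]])

```text
t: 9.98
eef_pos: [458.0, 215.1, 289.8]
tcp_rot: [-3.141, 0.002, 0.411]
ft_force: [0.7, -0.5, -2.5]
opening: 0.523
grip_force: 30.0
```

Request:
drive_tool(rows=[[[0,0,0,0,0.055,0,0.2],[0,0,0,0,0.055,0,0.2],[0,0,0,0,0.055,0,0.2],[0,0,0,0,0,0,0.2],[0,0,0,0,0,0,0.2]]])

```text
t: 10.6
eef_pos: [459.8, 211.9, 290.8]
tcp_rot: [-3.141, -0.515, 0.409]
ft_force: [0.1, 1.0, -2.5]
opening: 0.518
grip_force: 30.0
```

```bash
cat >> h.py <<'E'
Q=[496.1,234,.418]
def nd(p):
    Rn=nestR(Q[2]); s=env.state(); o=np.array([Q[0],Q[1],80])
    print("TCP in nest",Rn.inv().apply(s["eef_pos"]-o).round(2),"F nest",Rn.inv().apply(s["ft_force"]).round(1))
    delta(o+Rn.apply(p),Rn*R.from_euler("x",np.pi))
E
python3 - <<'E'
from h import *
nd([2,0,80])
E
```

```text
TCP in nest [ 68.88  -5.44 203.67] F nest [-0.8  0.9 -2.4]
pos [459.8 211.9 290.8] rot [-3.141 -0.515  0.409] F [ 0.1  1.  -2.5] open 0.518 grip 30.0 t 10.6
shift [-0.2634 -0.0215  0.4969] turn [ 0.0011  0.0028 -0.0024]
```

Request:
drive_tool(rows=[[[-0.1,-0.022,0.1,0.001,0.003,-0.0024,0.2],[-0.1,0,0.13,0,0,0,0.2],[-0.063,0,0.13,0,0,0,0.2],[0,0,0.13,0,0,0,0.2],[0,0,0,0,0,0,0.2]]])

```text
t: 11.22
eef_pos: [455.4, 220.4, 173.4]
tcp_rot: [-3.128, -0.532, 0.42]
ft_force: [0.5, 0.3, -2.6]
opening: 0.518
grip_force: 30.0
```

Request:
drive_tool(rows=[[[0,0,0,0,0,0,0.2]]])

```text
t: 11.35
eef_pos: [454.8, 220.0, 174.8]
tcp_rot: [-3.129, -0.534, 0.421]
ft_force: [0.2, 0.9, -2.5]
opening: 0.52
grip_force: 30.0
```

Run:
```python
from h import *
nd([2,0,40])
p=wrist()
q=[496.1,234,.418]; u=proj(p,[q[0],q[1],80])[0].astype(int); print(u)
b=overlay(p,q,2,(120,40,440,340)); 
o=np.array([q[0],q[1],80]);s=env.state();A=R.from_euler("xyz",s["tcp_rot"])
# blank as held, upper face
P=s["eef_pos"]+A.apply(np.array([[-50,25,15],[50,25,15],[50,-5,15],[30,-25,15],[-50,-25,15]],float))
cv2.polylines(b,[np.int32((proj(p,P)-[120,40]+.5)*2)],1,(255,255,0),1)
cv2.imwrite("pics/w3.png",b)
```

```text
TCP in nest [  9.81   3.96 103.82] F nest [-0.8  0.8 -2.5]
pos [454.8 220.  174.8] rot [-3.129 -0.534  0.421] F [ 0.2  0.9 -2.5] open 0.52 grip 30.0 t 11.35
shift [-0.0339  0.0192  0.2547] turn [-0.0043 -0.0033  0.0008]
[281 227]
```

View pics/w3.png

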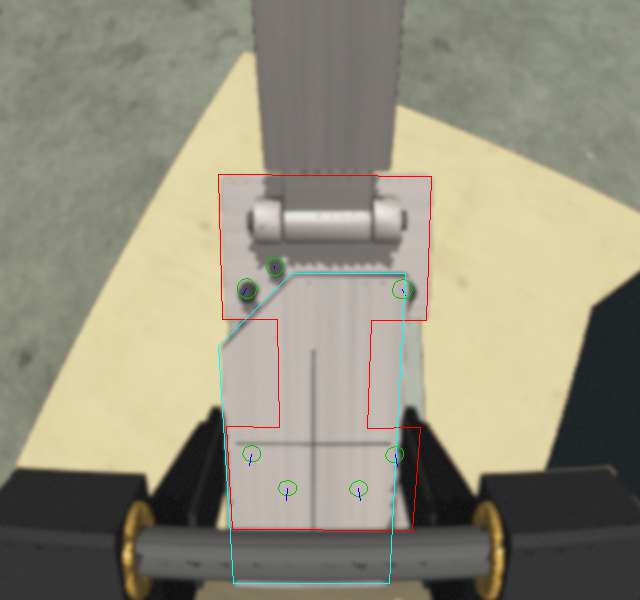

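The wrist view confirms the fit: pins, hinge and bed line up with the model to within 1 mm, and the held blank (cyan) is exactly where expected, crop at upper left by the short pin.

Request:
drive_tool(rows=[[[-0.017,0.01,0.06,-0.004,-0.003,0.001,0.2],[-0.017,0.01,0.06,0,0,0,0.2],[0,0,0.06,0,0,0,0.2],[0,0,0.06,0,0,0,0.2],[0,0,0,0,0,0,0.2]]])

```text
t: 12.02
eef_pos: [470.5, 224.6, 135.5]
tcp_rot: [-3.135, -0.526, 0.417]
ft_force: [0.4, 0.5, -1.3]
opening: 0.515
grip_force: 30.0
```

Request:
drive_tool(rows=[[[0,0,0,0,0,0,0.2]]])

```text
t: 12.15
eef_pos: [470.2, 224.5, 135.8]
tcp_rot: [-3.135, -0.526, 0.418]
ft_force: [-0.1, -0.4, -1.2]
opening: 0.518
grip_force: 30.0
```

Run:
```python
from h import *
nd([2,-0.5,28])
```

```text
TCP in nest [ 4.03  1.81 62.1 ] F nest [-0.8 -0.3 -0.9]
pos [470.2 224.5 135.8] rot [-3.135 -0.526  0.418] F [-0.1 -0.4 -1.2] open 0.518 grip 30.0 t 12.15
shift [-0.0085  0.01    0.1363] turn [-0.0019 -0.0008 -0.0001]
```

Request:
drive_tool(rows=[[[-0.006,0.008,0.03,-0.002,-0.001,0,0.2],[0,0,0.03,0,0,0,0.2],[0,0,0.03,0,0,0,0.2],[0,0,0,0,0,0,0.2],[0,0,0,0,0,0,0.2]]])

```text
t: 12.78
eef_pos: [480.0, 226.6, 115.4]
tcp_rot: [3.141, -0.523, 0.418]
ft_force: [1.3, -0.7, -3.1]
opening: 0.52
grip_force: 30.0
```

Run:
```python
from h import *
nd([2,-0.5,28]); print(env.state()["joints"].round(3))
```

```text
TCP in nest [ 2.3 -0.2 39.5] F nest [-0.8 -1.1 -3.1]
pos [480.  226.6 115.4] rot [ 3.141 -0.523  0.418] F [ 1.3 -0.7 -3.1] open 0.52 grip 30.0 t 12.78
shift [-0.0012  0.0012  0.046 ] turn [ 0.0001  0.0003 -0.0001]
[ 0.285  0.457  2.234  2.375  0.095 -0.921]
```

Request:
drive_tool(rows=[[[0,0,0.012,0,0,0,0.2],[0,0,0.012,0,0,0,0.2],[0,0,0.012,0,0,0,0.2],[0,0,0.009,0,0,0,0.2],[0,0,0,0,0,0,0.2]]])

```text
t: 13.4
eef_pos: [485.2, 228.9, 104.9]
tcp_rot: [3.141, -0.522, 0.417]
ft_force: [0.0, -0.1, -2.6]
opening: 0.522
grip_force: 30.0
```

Run:
```python
from h import *
nd([2,-0.5,21]); print(env.state()["joints"].round(3))
```

```text
TCP in nest [ 2.05 -0.25 27.62] F nest [-1.3 -0.1 -2.2]
pos [485.2 228.9 104.9] rot [ 3.141 -0.522  0.417] F [ 0.  -0.1 -2.6] open 0.522 grip 30.0 t 13.4
shift [-0.0001  0.001   0.0265] turn [ 0.0002  0.0005 -0.0002]
[ 0.287  0.485  2.228  2.515  0.11  -1.06 ]
```

Good. The last 6.6 mm I'll take in small steps, watching the force.

Request:
drive_tool(rows=[[[0,0,0.005,0,0,0,0.2],[0,0,0.005,0,0,0,0.2],[0,0,0.005,0,0,0,0.2],[0,0,0,0,0,0,0.2]]])

```text
t: 13.9
eef_pos: [486.9, 229.6, 101.8]
tcp_rot: [3.141, -0.522, 0.417]
ft_force: [0.3, 0.2, -3.1]
opening: 0.516
grip_force: 30.0
```

Request:
drive_tool(rows=[[[0,0,0.004,0,0,0,0.2],[0,0,0.004,0,0,0,0.2],[0,0,0,0,0,0,0.2]]])

```text
t: 14.28
eef_pos: [487.8, 230.0, 100.1]
tcp_rot: [3.141, -0.522, 0.417]
ft_force: [-0.1, 0.4, -2.8]
opening: 0.517
grip_force: 30.0
```

Run:
```python
from h import *
nd([2,-0.5,21]); print(env.state()["joints"].round(3))
```

```text
TCP in nest [ 2.1  -0.26 21.96] F nest [-1.4  0.4 -2.5]
pos [487.8 230.  100.1] rot [ 3.141 -0.522  0.417] F [-0.1  0.4 -2.8] open 0.517 grip 30.0 t 14.28
shift [-0.0004  0.001   0.0038] turn [ 0.0002  0.0005 -0.0002]
[ 0.288  0.498  2.225  2.568  0.119 -1.113]
```

Request:
drive_tool(rows=[[[0,0,0.003,0,0,0,0.2],[0,0,0,0,0,0,0.2]]])

```text
t: 14.52
eef_pos: [488.2, 230.2, 99.4]
tcp_rot: [3.141, -0.522, 0.417]
ft_force: [-0.1, 0.5, -2.8]
opening: 0.52
grip_force: 30.0
```

Request:
drive_tool(rows=[[[0,0,0.003,0,0,0,0.2],[0,0,0,0,0,0,0.2]]])

```text
t: 14.78
eef_pos: [488.4, 230.3, 99.0]
tcp_rot: [3.141, -0.522, 0.417]
ft_force: [-3.3, -1.6, 2.0]
opening: 0.518
grip_force: 30.0
```

Request:
drive_tool(rows=[[[0,0,0.003,0,0,0,0.2],[0,0,0,0,0,0,0.2]]])

```text
t: 15.02
eef_pos: [488.5, 230.3, 98.9]
tcp_rot: [3.141, -0.523, 0.417]
ft_force: [-9.6, -5.2, 13.4]
opening: 0.523
grip_force: 30.0
```

Run:
```python
from h import *
nd([2,-0.5,21])
```

```text
TCP in nest [ 2.1  -0.24 20.59] F nest [-2.7 -0.8 17. ]
pos [488.5 230.3  98.9] rot [ 3.141 -0.523  0.417] F [-9.6 -5.2 13.4] open 0.523 grip 30.0 t 15.03
shift [-0.0004  0.001  -0.0016] turn [ 0.0002  0.0002 -0.0002]
```

The blank is on the bed (17 N, at the expected height). I'll ease off and slide it down to the stop pins.

Request:
drive_tool(rows=[[[0,0,-0.003,0,0,0,0.2],[-0.004,0,0,0,0,0,0.2],[0,0,0,0,0,0,0.2]]])

```text
t: 15.4
eef_pos: [488.4, 230.3, 98.9]
tcp_rot: [3.142, -0.524, 0.417]
ft_force: [-1.1, -0.7, 6.0]
opening: 0.517
grip_force: 30.0
```

Request:
drive_tool(rows=[[[-0.004,0,0,0,0,0,0.2],[0,0,0,0,0,0,0.2]]])

```text
t: 15.65
eef_pos: [488.0, 230.1, 98.7]
tcp_rot: [-3.141, -0.526, 0.417]
ft_force: [-0.4, -0.5, 6.6]
opening: 0.524
grip_force: 30.0
```

Run:
```python
from h import *
nd([0,-0.5,21])
```

```text
TCP in nest [ 1.51 -0.25 20.67] F nest [ 2.8 -0.3  6. ]
pos [488.  230.1  98.7] rot [-3.141 -0.526  0.417] F [-0.4 -0.5  6.6] open 0.524 grip 30.0 t 15.65
shift [-0.006   0.001  -0.0013] turn [ 0.0001 -0.0006 -0.0002]
```

Request:
drive_tool(rows=[[[-0.004,0,0,0,0,0,0.2],[0,0,0,0,0,0,0.2]]])

```text
t: 15.9
eef_pos: [487.2, 229.8, 98.2]
tcp_rot: [-3.141, -0.526, 0.417]
ft_force: [0.4, -1.0, 7.4]
opening: 0.518
grip_force: 30.0
```

Request:
drive_tool(rows=[[[-0.004,0,0,0,0,0,0.2],[0,0,0,0,0,0,0.2]]])

```text
t: 16.15
eef_pos: [487.1, 229.7, 98.1]
tcp_rot: [-3.141, -0.528, 0.417]
ft_force: [1.7, 1.0, 8.3]
opening: 0.52
grip_force: 30.0
```

Run:
```python
from h import *
nd([0,-0.5,21])
```

```text
TCP in nest [ 0.46 -0.23 20.69] F nest [5.8 0.2 6.2]
pos [487.1 229.7  98.1] rot [-3.141 -0.528  0.417] F [1.7 1.  8.3] open 0.52 grip 30.0 t 16.15
shift [-0.0018  0.0011 -0.0013] turn [ 0.     -0.0013 -0.0002]
```

Request:
drive_tool(rows=[[[-0.004,0,0,0,0,0,0.2],[0,0,0,0,0,0,0.2]]])

```text
t: 16.4
eef_pos: [486.9, 229.7, 98.1]
tcp_rot: [-3.141, -0.529, 0.418]
ft_force: [3.7, 1.5, 9.8]
opening: 0.518
grip_force: 30.0
```

Run:
```python
from h import *
nd([0,-0.5,21])
```

```text
TCP in nest [ 0.26 -0.22 20.69] F nest [ 8.4 -0.1  6.5]
pos [486.9 229.7  98.1] rot [-3.141 -0.529  0.418] F [3.7 1.5 9.8] open 0.518 grip 30.0 t 16.4
shift [-0.0011  0.0011 -0.0012] turn [-0.     -0.0019 -0.0001]
```

Seated on the stops: x stalls at about 0 and the force is rising. Release and withdraw along the nest's z.

Request:
drive_tool(rows=[[[0.004,0,-0.001,0,0,0,0.2],[0,0,0,0,0,0,0.65],[0,0,0,0,0,0,0.7],[0,0,0,0,0,0,0.7],[0,0,0,0,0,0,0.7]]])

```text
t: 17.02
eef_pos: [485.1, 228.8, 96.9]
tcp_rot: [3.141, -0.522, 0.417]
ft_force: [0.5, -0.0, 0.2]
opening: 0.698
grip_force: 0.0
```

Request:
drive_tool(rows=[[[0,0,-0.02,0,0,0,0.7],[0,0,-0.04,0,0,0,0.7],[0,0,-0.06,0,0,0,0.7],[0,0,-0.06,0,0,0,0.7],[0,0,-0.1,0,0,0,0.7]]])

```text
t: 17.65
eef_pos: [460.8, 219.4, 142.9]
tcp_rot: [-3.137, -0.523, 0.417]
ft_force: [-0.1, 0.9, -0.5]
opening: 0.701
grip_force: 0.0
```

Request:
drive_tool(rows=[[[0,0,-0.12,0,0,0,0.7],[0,0,-0.12,0,0,0,0.7],[0,0,0,0,0,0,0.7],[0,0,0,0,0,0,0.7]]])

```text
t: 18.15
eef_pos: [450.8, 217.9, 164.0]
tcp_rot: [-3.125, -0.53, 0.417]
ft_force: [-0.2, -0.4, -0.5]
opening: 0.699
grip_force: 0.0
```

Run:
```python
from h import *
nd([0,-0.5,150]); print(env.state()["joints"].round(3))
p=wrist()
b=overlay(p,Q,2,(120,40,440,340)); o=np.array([Q[0],Q[1],80])
P=o+nestR(Q[2]).apply(np.array([[-50,-25,6],[50,-25,6],[50,5,6],[30,25,6],[-50,25,6]],float))
cv2.polylines(b,[np.int32((proj(p,P)-[120,40]+.5)*2)],1,(255,255,0),1)
cv2.imwrite("pics/w4.png",b)
Rn=nestR(Q[2])
for c in("side","top","wrist"):
    p=env.read_camera(c)
    for n in("blank","cropped_corner","leaf_knob"):
        for r in env.place_of(n,p)[:1]: print(c,n,round(r["score"],2),Rn.inv().apply(w(p,r["at"])-o).round(1),w(p,r["at"]).round(1))
```

```text
TCP in nest [ 0.49  3.69 96.68] F nest [-0.5 -0.2 -0.2]
pos [450.8 217.9 164. ] rot [-3.125 -0.53   0.417] F [-0.2 -0.4 -0.5] open 0.699 grip 0.0 t 18.15
shift [-0.0007  0.0132 -0.2135] turn [-0.0053 -0.0019 -0.0002]
[0.273 0.322 2.261 1.187 0.097 0.261]
side blank 0.9 [-2.3  1.3 -2.9] [495.1 234.9  76.4]
side cropped_corner 0.92 [38.4 16.2  9.8] [515.4 260.3 107.7]
side leaf_knob 0.83 [190.8   1.3 106.6] [597.9 280.6 267.7]
top blank 0.56 [-1.2 -0.3  1.4] [494.7 233.   80.6]
top cropped_corner 0.83 [40.6  9.   7. ] [521.4 255.  106.3]
top leaf_knob 0.98 [195.3   0.6 109. ] [600.6 281.1 272.1]
wrist blank 0.85 [-0.6 -1.   2.7] [494.7 232.4  82. ]
wrist cropped_corner 0.85 [42.6 18.2  6.2] [519.6 264.4 106.7]
```

View pics/w4.png

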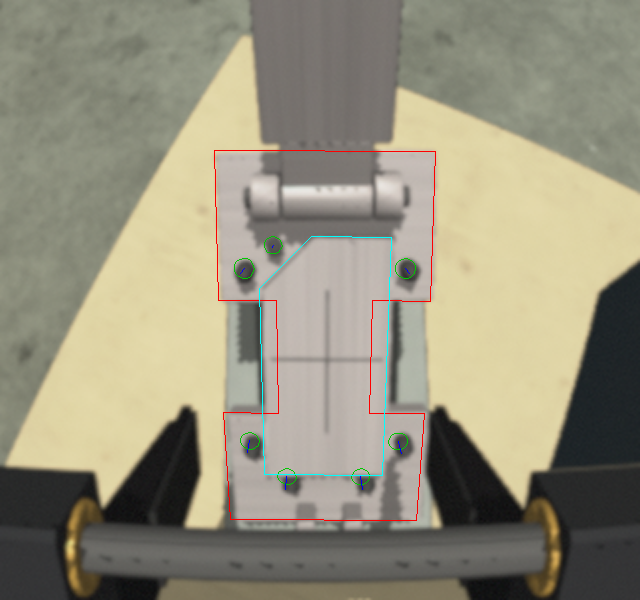

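The picture shows the blank seated at home: its lower edge is on the two stop pins at (288,480) and (361,480), the crop is at the short pin (275,246), and the leaf is still open. The knob is at about (599,281,270), which puts the leaf at 2.49 rad. Now I'll raise and straighten the tool, fingers shut.

Request:
drive_tool(rows=[[[0.05,0,-0.087,0,0,0,0],[0.05,0,-0.087,0,0,0,0],[0.05,0,-0.087,0,0,0,0],[0.05,0,-0.087,0,0,0,0],[0.05,0,-0.087,0,0,0,0]]])

```text
t: 19.42
eef_pos: [450.5, 218.0, 273.7]
tcp_rot: [-3.115, -0.534, 0.418]
ft_force: [-0.0, 1.1, 0.0]
opening: 0.228
grip_force: 0.0
```

Request:
drive_tool(rows=[[[0,0,0,0,-0.055,0,0],[0,0,0,0,-0.055,0,0],[0,0,0,0,-0.055,0,0],[0,0,0,0,0,0,0],[0,0,0,0,0,0,0]]])

```text
t: 20.05
eef_pos: [450.2, 218.2, 272.3]
tcp_rot: [-3.118, -0.019, 0.432]
ft_force: [-0.2, -0.1, -0.1]
opening: 0.004
grip_force: 0.0
```

Run:
```python
from h import *
delta([638,297,345],R.from_euler("xyz",[np.pi,0,.418])); print(env.state()["joints"].round(3))
```

```text
pos [450.2 218.2 272.3] rot [-3.118 -0.019  0.432] F [-0.2 -0.1 -0.1] open 0.004 grip 0.0 t 20.05
shift [ 0.8194  0.0215 -0.2762] turn [-0.0076 -0.0059  0.0045]
[0.306 0.264 1.816 0.03  1.046 1.43 ]
```

Request:
drive_tool(rows=[[[0,0.02,-0.14,-0.008,-0.006,0.0045,0],[0,0,-0.14,0,0,0,0],[0,0,0,0,0,0,0]]])

```text
t: 20.42
eef_pos: [452.6, 212.8, 344.9]
tcp_rot: [3.14, -0.004, 0.418]
ft_force: [0.7, 0.2, -0.2]
opening: 0.005
grip_force: 0.0
```

Request:
drive_tool(rows=[[[0.205,0,0,0,0,0,0],[0.205,0,0,0,0,0,0],[0.205,0,0,0,0,0,0],[0.205,0,0,0,0,0,0],[0,0,0,0,0,0,0]]])

```text
t: 21.05
eef_pos: [641.5, 296.5, 338.8]
tcp_rot: [3.14, 0.004, 0.418]
ft_force: [0.4, 0.2, -0.1]
opening: 0.008
grip_force: 0.0
```

Run:
```python
from h import *
delta([638,297,269],R.from_euler("xyz",[np.pi,0,.418]))
```

```text
pos [641.5 296.5 338.8] rot [3.14  0.004 0.418] F [ 0.4  0.2 -0.1] open 0.008 grip 0.0 t 21.05
shift [-0.0105 -0.0079  0.2791] turn [ 0.0004  0.0014 -0.    ]
```

Request:
drive_tool(rows=[[[0,-0.008,0.14,0,0,0,0],[0,0,0.14,0,0,0,0],[-0.06,0,0,0,0,0,0],[-0.06,0,0,0,0,0,0],[-0.06,0,0,0,0,0,0]]])

```text
t: 21.68
eef_pos: [596.4, 278.7, 272.2]
tcp_rot: [3.14, 0.001, 0.418]
ft_force: [0.3, 0.3, 0.8]
opening: 0.006
grip_force: 0.5
```

Request:
drive_tool(rows=[[[-0.06,0,0,0,0,0,0],[-0.06,0,0,0,0,0,0],[-0.06,0,0,0,0,0,0],[-0.06,0,0,0,0,0,0]]])

```text
t: 22.18
eef_pos: [541.3, 254.2, 272.3]
tcp_rot: [3.14, 0.002, 0.418]
ft_force: [0.4, 0.1, 0.0]
opening: 0.008
grip_force: 0.2
```

Run:
```python
from h import *
delta([496,234,269],R.from_euler("xyz",[np.pi,0,.418]))
for c in("side","top"):
  p=look(c,["leaf_knob"])
```

```text
pos [541.3 254.2 272.3] rot [3.14e+00 2.00e-03 4.18e-01] F [0.4 0.1 0. ] open 0.008 grip 0.2 t 22.18
shift [-0.1983  0.0005  0.0135] turn [ 0.0005  0.0005 -0.0001]
side leaf_knob 0.66 [517.8 243.2 279.7]
top leaf_knob 0.63 [516.1 247.8 282.5]
```

Request:
drive_tool(rows=[[[-0.05,0,0,0,0,0,0],[-0.05,0,0,0,0,0,0],[-0.04,0,0,0,0,0,0],[-0.04,0,0,0,0,0,0],[-0.03,0,0,0,0,0,0]]])

```text
t: 23.0
eef_pos: [494.6, 233.4, 272.7]
tcp_rot: [3.14, 0.002, 0.418]
ft_force: [0.1, -0.8, 0.1]
opening: 0.004
grip_force: 0.0
```

Request:
drive_tool(rows=[[[-0.03,0,0,0,0,0,0],[-0.03,0,0,0,0,0,0],[0,0,0,0,0,0,0],[0,0,0,0,0,0,0],[0,0,0,0,0,0,0]]])

```text
t: 23.62
eef_pos: [481.6, 227.7, 272.5]
tcp_rot: [3.14, 0.003, 0.418]
ft_force: [0.4, 0.4, 1.3]
opening: 0.007
grip_force: 0.0
```

Request:
drive_tool(rows=[[[0,0,-0.1,0,0,0,0],[0,0,-0.1,0,0,0,0],[0,0,0,0,0,0,0],[0,0,0,0,0,0,0],[0,0,0,0,0,0,0]]])

```text
t: 24.25
eef_pos: [481.3, 227.6, 321.6]
tcp_rot: [3.14, 0.004, 0.418]
ft_force: [0.4, 0.2, 0.4]
opening: 0.003
grip_force: 0.0
```

Run:
```python
from h import *
delta([496,234,269])
Rn=nestR(Q[2]);o=np.array([Q[0],Q[1],80])
print("shut knob at",o+Rn.apply([-92,0,11.5]))
for c in("side","top"):
  p=look(c,["leaf_knob"])
  for n in("blank",):
    for r in env.place_of(n,p)[:1]: print(n,r["score"],Rn.inv().apply(w(p,r["at"])-o).round(1))
  u=proj(p,o)[0].astype(int); cv2.imwrite(f"pics/f_{c}.png",overlay(p,Q,5,(u[0]-55,u[1]-50,u[0]+55,u[1]+50)))
```

```text
pos [481.3 227.6 321.6] rot [3.14  0.004 0.418] F [0.4 0.2 0.4] open 0.003 grip 0.0 t 24.25
shift [0.065  0.0003 0.21  ] turn 
shut knob at [418.03047323 199.32340318  43.95929214]
side leaf_knob 0.65 [414.1 197.   44. ]
side leaf_knob 0.43 [516.  258.3 106.5]
side leaf_knob 0.4 [522.9 266.6 108.6]
blank 0.71 [-3.7  2.6 -1.9]
top leaf_knob 0.84 [420.5 199.1  47. ]
blank 0.56 [-0.3  3.6  1.1]
```

View pics/f_side.png

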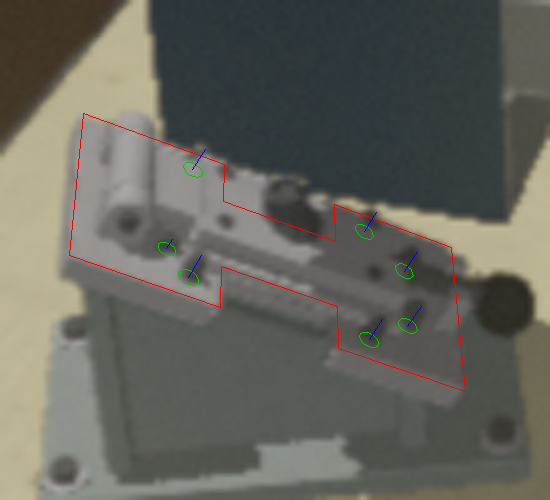

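The leaf lies shut and parallel to the bed, with the knob at (503,303). One numerical check of the hinge angle from the knob pixels, then hand in.

Run:
```python
from h import *
Rn=nestR(Q[2]);o=np.array([Q[0],Q[1],80])
for c in("side","top"):
    p=env.read_camera(c)
    for a in(0,.04,.08):
        k=o+Rn.apply([66-158*np.cos(a),0,11.5+158*np.sin(a)]); u=proj(p,k)[0]; print(c,a,u.round(1))
    u=proj(p,o+Rn.apply([-92,0,11.5]))[0]; x,y=(u-14).astype(int)
    m=(p["color"][y:y+29,x:x+29].max(2)<60).astype(np.uint8); n,l,st,ce=cv2.connectedComponentsWithStats(m); i=1+st[1:,4].argmax(); print("dark blob",ce[i]+[x,y],st[i])
```

```text
side 0 [265.7 301.2]
side 0.04 [267.2 298.9]
side 0.08 [268.6 296.6]
dark blob [265.         300.61904762] [  9   8  11  12 105]
top 0 [185.5 230.8]
top 0.04 [185.5 232.1]
top 0.08 [185.4 233.3]
dark blob [183.8705036  226.82733813] [  4   0  17  20 139]
```

```bash
python3 -c "
from cell import env
print(env.job_done())"
```

```text
the job is handed in; nothing more can be done
None
```

I handed the job in at about 24 s of the 72 s allowed; the hand-in returned no verdict. Before that, the pictures showed the blank down on its stop pins with its cropped corner at the short pin, and the leaf shut to about 0.01 rad. The arm was clear of everything, and I did not touch the flat bar.

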